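# Lay out the filtration set in the instrument tray

### The arm

A 7-joint arm with a two-finger parallel gripper is mounted at the origin on a cart in front of the work surface, level with it; the furniture and walls round the work are solid. World frame = base frame: x ahead of the robot, y to its left, z up, the work surface at z = 0. Lengths are in mm, angles in rad, forces in N, time in s.
With the tool pointing down it reaches from about 400 to 850 mm from the base axis. Payload 6.9 kg.
Tool frame: the origin (TCP) lies midway between the tips of the shut fingers; the grasp point (between the pads) lies 19 mm behind it (manip.hold_point_z is the distance from the TCP to the grasp point, in mm); z points along the fingers, y is the line along which they close (so a half turn about z gives the same grasp; the last joint's range is limited). The gripper opens to 85 mm and grips with 20 to 120 N. Pads are 22 mm wide; open, the fingers measure 114 mm over their backs; the gripper's body (76 mm by 85 mm) begins 54 mm behind the grasp point. The pads swing forward as they close: fully open they stand 13 mm farther back than shut.
Start: joints at [-1.024, 0.507, -0.238, 1.5, 0.126, 1.149, -0.155], TCP at [266.681, 565.237, 231.275] pointing down, gripper open.
Joint ranges: [-3.08, 3.08], [-0.24, 2.05], [-1.43, 1.35], [0, 2.5], [-1.52, 4.66], [0.17, 1.96], [-2.89, 2.89]. Speed limits (rad/s): [2.39, 2.39, 3.14, 3.14, 3.14, 3.14, 3.14].

### API

Orientations are given as a 3x3 rotation matrix whose columns are the frame's x, y, z axes.
In Python, from station import manip, camera, camera_model, trace, tip_of gives the robot as it stands.
- The arm moves only by the tool step_arm, never from a script. Its argument "rows" is a list of rows, each a list of 6 numbers: the shift along the world's x, y, z in cm, then the turn, a rotation vector about the world's x, y, z in rad. In form: [[dx, dy, dz, rx, ry, rz], ...]. A call has 1 to 12 rows; each row is the pose to reach, as a shift and turn from the pose commanded when the call began; what a row does not reach only later rows make up. A row lasts 1/10 s, in which the tool goes at most 50 mm and 8.59 degrees, less where a joint would pass 70% of its speed; a pose out of reach is approached as far as the arm can. A call with a gripper value outside its range is refused whole. "jaw" is the opening in per cent of the stroke, from 0 (shut) to 100 (fully open), set as the call begins (left out, the last holds). The fingers move at their own pace and stop on an object; "grip_force" is the grip in N (left out, the last holds). Time passes only in rows, so rows that repeat a pose let the fingers close. It gives the time, the measured TCP pose, the force, the opening and the grip force at its end, in the units of the state.
- manip.observe(): the state, without advancing time (a new reading comes with each control period).
- camera(name): name is "side" or "top"; returns the picture (480x640x3 uint8, red, green, blue); there is no depth.
- camera_model(name): a dict with "vfov" (degrees; the focal length in pixels is half the picture's height over the tangent of half this angle, whatever the lens; pixels are square), "cx", "cy" (the principal point, pixels), "R" (3x3) and "t" (3): a world point X has camera coordinates R X + t. Camera axes: x right, y down, z forward; pixel columns grow to the right and rows downward; lengths in mm; the calibration is good to about 2 mm. A picture is of the moment at which its call begins. camera_model takes no time and is no camera call.
- manip.sign_off(): hands the job in; it is judged then, once.
Trained networks look in the newest picture that a camera, given by its name, has taken for a name from the list of things; names that differ only in an ending like _2 or _b are one class to them, and where a whole thing is asked for, a point or a joint stands for the part that bears it (a point fixed in the world has none). Each returns a list of dicts, best first, with "confidence" (0 to 1); they miss things now and then, are a little off and sometimes report something else, mostly with a low value. They report only what shows in the picture. A call takes as long as a camera call.
- trace(camera, label): "mask" (480x640 bool, what is visible of it) and "extent" ([centre column, centre row, width, height] in pixels, round what is visible of it).
- tip_of(camera, label): "uv" ([column, row] in pixels: a listed point, or the origin of a listed thing).
The state is a dict: "t": time; "joint_pos": joint angles; "qvel": joint speeds; "joint_efforts": joint torques, N m; "ee_pos": TCP position; "ee_rot": TCP orientation; "contact_force": force on the tool from outside, world axes, zero at the start; "moment": the same for the moment, N m; "finger_gap": finger opening in mm; "grip_force": force on a finger pad.
Only numpy, scipy, OpenCV 4.12 (cv2) and the standard library are available. Lean on these libraries where they do the work, as an engineer would, in place of code of your own. Each camera call takes 0.05 s, during which the arm holds its last target. There are 200 camera calls.

### The job

Lay out the filtration set in the steel instrument tray: put the larger white dish, still empty, into the wide ringed seat first and then stand the filter holder upright inside that dish, so that its drips are caught; stand the clear sample pot in the deep round cup, and lay the forceps in the long trough. The smaller white dish, the tablet tin and the wooden stirrer are not part of the set: leave them where they are.

Things in the scene. Friction and masses are not known exactly. Their poses are not given: they have to be found in the camera images.
- dish: the larger of two white plastic open round dishes: outside diameter 68 mm, height 15 mm, wall 2 mm thick, floor 2.5 mm thick, inside diameter 60 mm at the floor, 64 mm from 3 mm up. 40 g. Origin: centre of its underside, z up. Stands upright on the table. Can be gripped from above across its outside (68 mm) by the upper 8 mm of its wall, which stays clear of the seat's lip
- filter_holder: round clear plastic in-line filter holder standing on its foot: 57 mm across, 46 mm high with a short nozzle on top, 55 mm across over its lowest 18 mm. 50 g. Origin: centre of its underside, z up. Grip it with the fingertips at least 14 mm above its underside, so that they stay above the dish's rim when it is lowered in; its foot has 2.5 to 4.5 mm of room all round in the dish
- sample_pot: clear round sample pot with a frosted cap: 45 mm diameter up to 52 mm high, cap 38 mm diameter above that, 67 mm high in all. 40 g. Origin: centre of its underside, z up. Stands upright
- forceps: straight steel forceps lying flat: 121 mm long, 15 mm wide, 9 mm high, rigid when squeezed. 30 g. Origin: middle of its length and width, on the underside; its long axis is its y axis, z up. Gripped from above across its 15 mm width, near the middle
- dish_seat: seat for the larger dish: fixed grey insert in the tray, 92 x 96 mm, with a low white round ring lip (inside diameter 84 mm, outside 90 mm). Origin: centre of the insert's underside (3 mm above the table), z up. The seat's floor is 3 mm above the origin, the lip's top 8 mm. It and the pot cup lie side by side on the tray and may have changed places
- pot_cup: cup for the sample pot: a fixed grey moulded insert in the tray, 92 x 96 mm, with a deeper white round cup (inside diameter 63 mm, outside 69 mm, small ribs outside). Origin: centre of the insert's underside (3 mm above the table), z up. The cup's floor is 3 mm above the origin and its rim 17 mm above it
- trough: trough for the forceps: fixed grey insert with white lips, on the tray's side nearer the robot, 46 x 194 mm, long axis y; inside 34 (x) x 141 mm (y). Origin: centre of its underside (3 mm above the table), z up; floor 3 mm, lips 9.5 mm above it; no side lips over the middle 75 mm (room for fingers). Forceps either way round. The steel tray under the inserts: 154 x 204 mm, rim 7.5 mm above the table
- small_dish: the smaller white dish, a look-alike that must stay where it is: outside diameter 54 mm, height 15 mm (the filter holder does not fit into it). Origin: centre of its underside
- tin: low round tablet tin with a label and a grey lid, must stay where it is: 44 mm diameter, 29 mm high. Origin: centre of its underside
- stirrer: plain wooden stirrer stick lying flat, must stay where it is: 150 mm long (its y axis), 10 mm wide and high. Origin: middle of its underside

How it is judged:
By the outcome, as a careful person would: the job done as asked, in the order asked, and still so for the second after the job is handed in, with the robot touching nothing.
It also fails if it takes over 115 s, if anything falls off the work surface, if the arm or the gripper's body presses on something with over 40 N, if the wrist force passes 120 N, or if a joint passes its speed limit or range.

## Working session

There is one attempt and no reset: what is moved stays moved. The work goes in short steps, Python scripts to look and compute and a tool call to move; the robot and the scene stay as the last step left them, time stands still between calls to the robot, and variables do not carry over. Pictures are saved under pics/ and viewed, at most 16 in all, crops included, and the job is handed in when it is done.

Besides the shell and the picture viewer there is one more tool, called after "Call:" as name([rows], argument=value, ...), one row to a line, values as JSON. step_arm: Moves the arm, as the interface text tells. Its arguments: {"type":"object","properties":{"rows":{"type":"array","items":{"type":"array","items":{"type":"number"}}},"jaw":{"type":"number"},"grip_force":{"type":"number"}},"required":["rows"]}

```bash
ls; mkdir -p pics; cat > h.py <<'E'
import numpy as np, cv2
from station import manip, camera, camera_model, trace, tip_of
def ray(cam,uv):
    m=camera_model(cam); f=240/np.tan(np.radians(m['vfov'])/2); R=np.array(m['R']); t=np.array(m['t'])
    d=R.T@np.array([(uv[0]-m['cx'])/f,(uv[1]-m['cy'])/f,1.]); return -R.T@t,d
def at(cam,uv,z):
    c,d=ray(cam,uv); return (c+d*(z-c[2])/d[2]).round(1)
def proj(cam,X):
    m=camera_model(cam); f=240/np.tan(np.radians(m['vfov'])/2)
    p=np.array(m['R'])@np.array(X,float)+np.array(m['t']); return np.array([m['cx']+f*p[0]/p[2],m['cy']+f*p[1]/p[2]]).round(1)
def tri(a,b):
    c1,d1=ray('top',a);c2,d2=ray('side',b);d1/=np.linalg.norm(d1);d2/=np.linalg.norm(d2)
    s=np.linalg.lstsq(np.c_[d1,-d2],c2-c1,rcond=None)[0];p,q=c1+s[0]*d1,c2+s[1]*d2
    return ((p+q)/2).round(1),np.linalg.norm(p-q).round(1)
def shot(cam,name):
    im=camera(cam); cv2.imwrite(f'pics/{name}.png',im[:,:,::-1]); return im
E
python3 - <<'E'
from h import *
shot('top','top0');shot('side','side0')
for c in('top','side'):
    m=camera_model(c);print(c,m['vfov'],(-np.array(m['R']).T@np.array(m['t'])).round(0))
for n in 'dish filter_holder sample_pot forceps dish_seat pot_cup trough small_dish tin stirrer'.split():
    z=3 if n in('dish_seat','pot_cup','trough') else 0
    for c in('top','side'):
        for r in tip_of(c,n)[:2]: print(n,c,np.round(r['uv'],1),round(r['confidence'],2),at(c,r['uv'],z))
s=manip.observe();print(s['ee_pos'],np.round(s['ee_rot'],3),s['t'],s['finger_gap'])
E
```

```text
pics
top 51.995454257452195 [ 363.   79. 1107.]
side 55.13559599464123 [551. 879. 565.]
dish top [203.7 282.9] 0.79 [464.6 357.    0. ]
dish side [367.  344.6] 0.87 [470.3 357.7   0. ]
filter_holder top [248.  247.9] 0.86 [541.7 257.1   0. ]
filter_holder side [320.  298.6] 0.65 [547.  247.1   0. ]
filter_holder side [371.1 172. ] 0.39 [ 406.9 -274.4    0. ]
sample_pot top [246.9 312. ] 0.76 [397.3 259.2   0. ]
sample_pot side [396.4 305.6] 0.94 [409.8 263.9   0. ]
forceps top [160.8 275.8] 0.65 [483.2 454.7   0. ]
forceps side [354.4 396.7] 0.67 [496.9 458.5   0. ]
dish_seat top [314.2 273.9] 0.97 [478.1 107.4   3. ]
dish_seat top [249.8 248.8] 0.24 [539.1 252.5   3. ]
dish_seat side [351.2 251.6] 0.92 [482.4 103.9   3. ]
pot_cup top [356.7 259.3] 0.78 [508.6  10.7   3. ]
pot_cup side [337.1 220.4] 0.82 [508.1 -17.7   3. ]
trough top [347.1 300.5] 0.75 [416.9  35.5   3. ]
trough side [377.3 230.7] 0.6 [420.2  24.1   3. ]
trough side [370.4 172.1] 0.21 [ 409.6 -267.7    3. ]
small_dish top [356.7 185.9] 0.7 [681.   4.   0.]
small_dish side [258.9 228.2] 0.71 [684.8  12.9   0. ]
small_dish side [286.5 341.1] 0.56 [602. 352.   0.]
tin top [209.2 222.1] 0.86 [604.4 346.9   0. ]
tin side [287.2 340.1] 0.75 [601.  349.8   0. ]
stirrer top [483.6 301.2] 0.67 [ 407.9 -267.2    0. ]
stirrer side [373.  171.8] 0.54 [ 401.5 -275.7    0. ]
[266.71751527 565.23365643 231.29143193] [[-0.904  0.427  0.   ]
 [ 0.427  0.904  0.   ]
 [-0.     0.    -1.   ]] 1.1 85.25960568774529
```

View pics/top0.png

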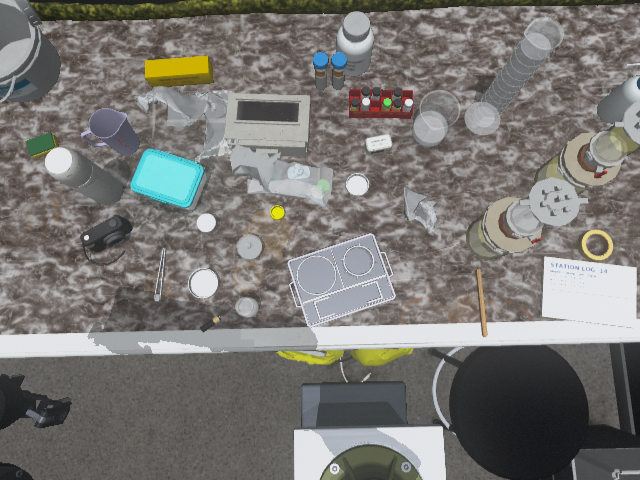

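View pics/side0.png

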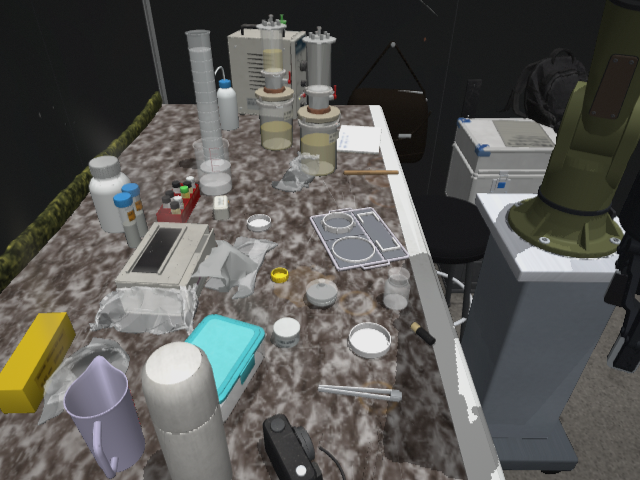

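```bash
cat >> h.py <<'E'
def circ(x,y,r,z):
    a=np.linspace(0,2*np.pi,48,endpoint=False); return np.c_[x+r*np.cos(a),y+r*np.sin(a),np.full(48,z)]
def projn(cam,P): return np.array([proj(cam,p) for p in P])
SH=dict(dish=[(34,0),(34,15)],filter_holder=[(27.5,0),(27.5,18),(28.5,18),(28.5,34),(6,46)],sample_pot=[(22.5,0),(22.5,52),(19,67)],small_dish=[(27,0),(27,15)],tin=[(22,0),(22,29)])
def sil(cam,P,S=4):
    m=np.zeros((480*S,640*S),np.uint8); h=cv2.convexHull(((projn(cam,P)+.5)*S).astype(np.int32)); cv2.fillConvexPoly(m,h,1); return m
def fit(pts,masks,x0,sc):
    from scipy.optimize import minimize
    M={c:cv2.resize(m.astype(np.uint8),None,fx=4,fy=4,interpolation=0) for c,m in masks.items()}
    def cost(p):
        k=0
        for c,m in M.items():
            s=sil(c,pts(p)); k+=1-(s&m).sum()/max(1,(s|m).sum())
        return k/len(M)
    x0=np.array(x0,float); n=len(x0)
    r=minimize(cost,x0,method='Nelder-Mead',options=dict(maxfev=120,xatol=.1,fatol=1e-4,initial_simplex=np.vstack([x0]+[x0+np.eye(n)[i]*sc[i] for i in range(n)])))
    return r.x,r.fun
def find(n,x0,cams=('top','side'),z=0):
    out=[]
    M={c:trace(c,n) for c in cams}; M={c:v[0]['mask'] for c,v in M.items() if v}
    f=lambda p:np.vstack([circ(p[0],p[1],r,z+h) for r,h in SH[n]])
    for s in [{c:M[c]} for c in M]+[M]:
        x,k=fit(f,s,x0,[6,6]); print(n,list(s),x.round(1),round(k,3))
    return x,M
def rect(p,w,l,h):
    c,s=np.cos(p[2]),np.sin(p[2]); return np.array([[p[0]+c*a*w/2-s*b*l/2,p[1]+s*a*w/2+c*b*l/2,z] for a in(-1,1) for b in(-1,1) for z in h])
E
python3 - <<'E'
from h import *
T=shot('top','t');S=shot('side','s');I={'top':T[:,:,::-1].copy(),'side':S[:,:,::-1].copy()}
big={c:cv2.resize(i,None,fx=4,fy=4,interpolation=cv2.INTER_CUBIC) for c,i in I.items()}
def draw(M,col):
    for c,m in M.items():
        k,_=cv2.findContours(cv2.resize(m.astype(np.uint8),None,fx=4,fy=4,interpolation=0),0,1);cv2.drawContours(big[c],k,-1,col,1)
def drawp(P,col):
    for c in big:
        for u in projn(c,P): cv2.circle(big[c],tuple(int(v) for v in (u+.5)*4),1,col,-1)
for n,x0 in dict(dish=(467,357),filter_holder=(544,252),sample_pot=(403,261)).items():
    x,M=find(n,x0);draw(M,(0,0,255))
    for r,h in SH[n]: drawp(circ(*x,r,h),(0,255,0))
for n,x0,w,l,h in [('forceps',(490,457,-.15),15,121,(0,9)),('dish_seat',(480,106,-.3),92,96,(3,6)),('pot_cup',(508,10,-.3),92,96,(3,6)),('trough',(418,30,-.3),46,194,(3,6))]:
    M={c:trace(c,n)[0]['mask'] for c in big};draw(M,(0,0,255))
    for s in [{c:M[c]} for c in M]+[M]:
        x,k=fit(lambda p:rect(p,w,l,h),s,x0,[6,6,.1]);print(n,list(s),x.round(2),round(k,3))
    drawp(rect(x,w,l,h),(0,255,255))
t=big['top'];s=big['side']
cv2.imwrite('pics/c1.png',cv2.resize(t[225*4:335*4,140*4:400*4],(800,338)))
cv2.imwrite('pics/c2.png',cv2.resize(s[195*4:415*4,290*4:430*4],(382,600)))
E
```

```text
Traceback (most recent call last):
  File "h.py", line 39, in find
    x,k=fit(f,s,x0,[6,6]); print(n,list(s),x.round(1),round(k,3))
        ~~~^^^^^^^^^^^^^^
  File "h.py", line 32, in fit
    r=minimize(cost,x0,method='Nelder-Mead',options=dict(maxfev=120,xatol=.1,fatol=1e-4,initial_simplex=np.vstack([x0]+[x0+np.eye(n)[i]*sc[i] for i in range(n)])))
  File "h.py", line 29, in cost
    s=sil(c,pts(p)); k+=1-(s&m).sum()/max(1,(s|m).sum())
  File "h.py", line 22, in sil
    m=np.zeros((480*S,640*S),np.uint8); h=cv2.convexHull(((projn(cam,P)+.5)*S).astype(np.int32)); cv2.fillConvexPoly(m,h,1); return m
                                                           ~~~~~^^^^^^^
  File "h.py", line 19, in projn
    def projn(cam,P): return np.array([proj(cam,p) for p in P])
                                       ~~~~^^^^^^^
  File "h.py", line 9, in proj
    m=camera_model(cam); f=240/np.tan(np.radians(m['vfov'])/2)
ValueError: time passes only in moves, steps and waits
```

```bash
sed -i 's/^from station.*/&\nCM={c:camera_model(c) for c in ("top","side")}/; s/m=camera_model(cam)/m=CM[cam]/' h.py
cat > loc.py <<'E'
from h import *
T=shot('top','t');S=shot('side','s');I={'top':T[:,:,::-1].copy(),'side':S[:,:,::-1].copy()}
big={c:cv2.resize(i,None,fx=4,fy=4,interpolation=cv2.INTER_CUBIC) for c,i in I.items()}
def draw(M,col):
    for c,m in M.items():
        k,_=cv2.findContours(cv2.resize(m.astype(np.uint8),None,fx=4,fy=4,interpolation=0),0,1);cv2.drawContours(big[c],k,-1,col,1)
def drawp(P,col):
    for c in big:
        for u in projn(c,P): cv2.circle(big[c],tuple(int(v) for v in (u+.5)*4),1,col,-1)
for n,x0 in dict(dish=(467,357),filter_holder=(544,252),sample_pot=(403,261)).items():
    x,M=find(n,x0);draw(M,(0,0,255))
    for r,h in SH[n]: drawp(circ(*x,r,h),(0,255,0))
for n,x0,w,l,h in [('forceps',(490,457,-.15),15,121,(0,9)),('dish_seat',(480,106,-.3),92,96,(3,6)),('pot_cup',(508,10,-.3),92,96,(3,6)),('trough',(418,30,-.3),46,194,(3,6))]:
    M={c:trace(c,n)[0]['mask'] for c in big};draw(M,(0,0,255))
    for s in [{c:M[c]} for c in M]+[M]:
        x,k=fit(lambda p:rect(p,w,l,h),s,x0,[6,6,.1]);print(n,list(s),x.round(2),round(k,3))
    drawp(rect(x,w,l,h),(0,255,255))
t=big['top'];s=big['side']
cv2.imwrite('pics/c1.png',cv2.resize(t[225*4:335*4,140*4:400*4],(800,338)))
cv2.imwrite('pics/c2.png',cv2.resize(s[195*4:415*4,290*4:430*4],(382,600)))
E
time python3 loc.py
```

```text
dish ['top'] [464.9 356. ] 0.05
dish ['side'] [466.2 353.3] 0.054
dish ['top', 'side'] [465.7 355.4] 0.074
filter_holder ['top'] [541.2 250. ] 0.055
filter_holder ['side'] [545.8 238.5] 0.276
filter_holder ['top', 'side'] [542.1 250.3] 0.198
sample_pot ['top'] [408.7 255.2] 0.068
sample_pot ['side'] [411.2 252.7] 0.067
sample_pot ['top', 'side'] [409.9 254.7] 0.099Traceback (most recent call last):
  File "loc.py", line 14, in <module>
    M={c:trace(c,n)[0]['mask'] for c in big};draw(M,(0,0,255))
         ~~~~~~~~~~^^^
IndexError: list index out of range

real	0m12.823s
user	0m7.186s
sys	0m1.405s
```

```bash
sed -i "s/M={c:trace(c,n)\[0\]\['mask'\] for c in big}/M={c:trace(c,n) for c in big};M={c:v[0]['mask'] for c,v in M.items() if v}/" loc.py
python3 loc.py
```

```text
dish ['top'] [464.2 355.7] 0.105
dish ['side'] [466.2 353.2] 0.037
dish ['top', 'side'] [465.5 353.8] 0.089
filter_holder ['top'] [541.5 251.2] 0.123
filter_holder ['side'] [544. 252.] 1.0
filter_holder ['top', 'side'] [541.5 251.2] 0.561
sample_pot ['top'] [408.9 252.7] 0.116
sample_pot ['side'] [411.2 252.7] 0.084
sample_pot ['top', 'side'] [409.9 252.6] 0.112
forceps ['top'] [549.48 454.34  -1.51] 0.844
forceps ['side'] [477.04 451.77   1.46] 0.404
forceps ['top', 'side'] [488.92 453.4    1.49] 0.547
dish_seat ['top'] [4.7600e+02 1.0303e+02 3.1000e-01] 0.042
dish_seat ['side'] [4.7943e+02 9.8940e+01 3.3000e-01] 0.053
dish_seat ['top', 'side'] [4.7688e+02 1.0238e+02 3.0000e-01] 0.077
pot_cup ['top'] [5.0431e+02 9.1700e+00 3.0000e-01] 0.025
pot_cup ['side'] [5.0853e+02 2.0200e+00 2.8000e-01] 0.081
pot_cup ['top', 'side'] [5.0506e+02 7.9800e+00 3.0000e-01] 0.093
trough ['top'] [4.1869e+02 3.4690e+01 3.0000e-01] 0.036
trough ['side'] [4.2091e+02 2.6830e+01 2.9000e-01] 0.098
trough ['top', 'side'] [4.1918e+02 3.3860e+01 2.9000e-01] 0.078
```

View pics/c1.png

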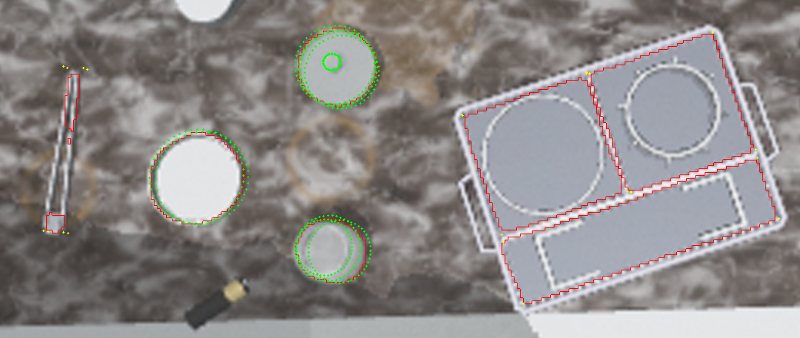

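View pics/c2.png

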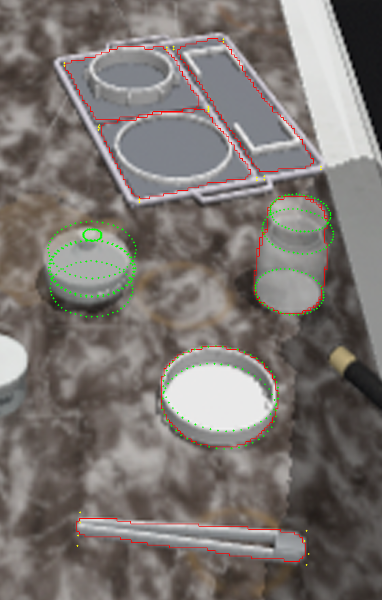

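```bash
python3 - <<'E'
from h import *
a,b=at('top',(163.7,247.1),5),at('top',(157.2,300.4),5);print('top',a,b,(a+b)/2,np.arctan2(*(b-a)[1::-1]),np.linalg.norm(b-a))
s=lambda u:(290+u[0]*140/382,195+u[1]*220/600)
a,b=at('side',s((79,526)),5),at('side',s((304,545)),5);print('side',a,b,(a+b)/2,np.arctan2(*(b-a)[1::-1]),np.linalg.norm(b-a))
print(manip.observe()['t'])
E
```

```text
top [548.  448.7   5. ] [427.8 459.1   5. ] [487.9 453.9   5. ] 3.0552851327230126 120.64907790779007
side [548.4 447.7   5. ] [429.3 458.    5. ] [488.85 452.85   5.  ] 3.0553253464380865 119.54455236438
2.55
```

Call:
step_arm([
  [4,-5,-2,0,0,0.1],
  [8,-9,-4,0,0,0.25],
  [12,-13,-6,0,0,0.4],
  [16,-17,-8,0,0,0.55],
  [19.8,-21,-10,0,0,0.7],
  [19.8,-21,-12.1,0,0,0.742],
  [19.8,-21,-14.1,0,0,0.742],
  [19.8,-21,-14.1,0,0,0.742],
], jaw=100)

```text
t: 3.35
ee_pos: [465.2, 350.6, 86.7]
ee_rot: [[-0.957, -0.292, -0.005], [-0.292, 0.957, -0.005], [0.006, -0.004, -1.0]]
contact_force: [-1.0, -0.1, 0.8]
finger_gap: 85.6
grip_force: 0.0
```

Call:
step_arm([
  [0,0,-2,0,0,0],
  [0,0,-4,0,0,0],
  [0,0,-4,0,0,0],
  [0,0,-4,0,0,0],
])

```text
t: 3.75
ee_pos: [464.1, 356.9, 51.6]
ee_rot: [[-0.954, -0.298, 0.0], [-0.298, 0.954, 0.001], [-0.001, 0.001, -1.0]]
contact_force: [0.5, -0.7, 0.1]
finger_gap: 85.3
grip_force: 0.0
```

```bash
python3 - <<'E'
from h import *
im=shot('side','s2'); cv2.imwrite('pics/c3.png',cv2.resize(im[220:400,270:470,::-1],(666,600),interpolation=2))
s=manip.observe();print(np.round(s['ee_pos'],1),np.round(s['ee_rot'],3)[:,1])
p=s['ee_pos'];print(proj('side',p))
E
```

```text
[464.5 356.9  51.9] [-0.298  0.955  0.001]
[372.9 321.3]
```

View pics/c3.png

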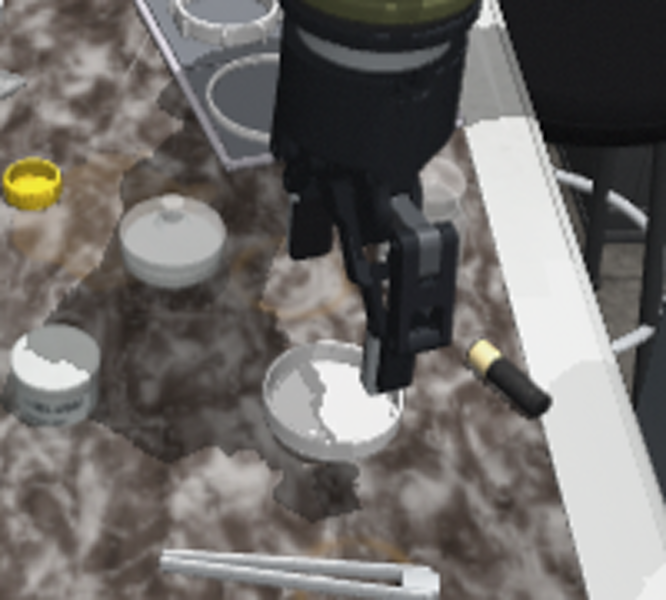

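```bash
python3 - <<'E'
from h import *
for s in(1,-1):
    q=np.array([464.5,356.9,65])+s*np.array([-.298,.955,0])*42.6; print(proj('side',q)-[270,220])
    for dx in(-11,11): print((proj('side',q+[dx*.955,dx*.298,0])-[270,220])*3.33)
E
```

```text
[114.7 114.6]
[404.928 376.29 ]
[358.974 386.613]
[93.3 77.5]
[331.668 254.079]
[289.71  262.404]
```

Call:
step_arm([
  [0,0,-2,0,0,0],
  [0,0,-3.5,0,0,0],
  [0,0,-4.5,0,0,0],
  [0,0,-4.85,0,0,0],
  [0,0,-4.85,0,0,0],
  [0,0,-4.85,0,0,0],
])

```text
t: 4.4
ee_pos: [465.0, 355.7, 2.6]
ee_rot: [[-0.955, -0.297, 0.001], [-0.297, 0.955, 0.001], [-0.001, 0.0, -1.0]]
contact_force: [-0.2, -0.4, 0.1]
finger_gap: 85.5
grip_force: 0.0
```

Call:
step_arm([
  [0,0,0,0,0,0],
  [0,0,0,0,0,0],
  [0,0,0,0,0,0],
  [0,0,0,0,0,0],
  [0,0,0,0,0,0],
  [0,0,0,0,0,0],
], jaw=70, grip_force=25)

```text
t: 5.0
ee_pos: [465.1, 355.5, 2.8]
ee_rot: [[-0.955, -0.297, 0.001], [-0.297, 0.955, 0.001], [-0.001, 0.0, -1.0]]
contact_force: [-0.8, -1.4, 5.0]
finger_gap: 65.2
grip_force: 26.8
```

```bash
python3 - <<'E'
from h import *
im=shot('side','s3'); cv2.imwrite('pics/c4.png',cv2.resize(im[270:390,300:440,::-1],(700,600),interpolation=2))
s=manip.observe();print(np.round(s['ee_pos'],1),s['finger_gap'],s['contact_force'])
E
```

```text
[465.  355.5   2.8] 65.3343147573597 [-0.88141824 -0.54979041  6.01975866]
```

View pics/c4.png

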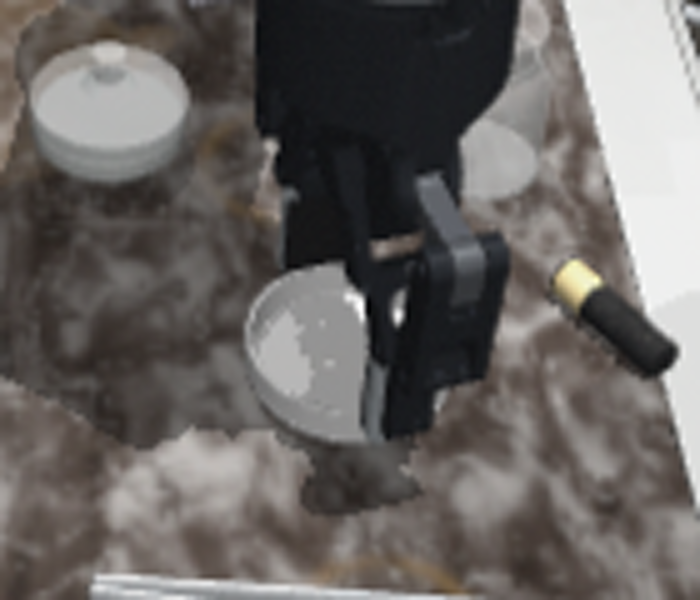

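```bash
python3 - <<'E'
from h import *
for z in(0,5,10,15):
  for o in(-11,0,11):
    print(z,o,((proj('side',(465-.297*33+.955*o,355.5+.955*33+.297*o,z))-[300,270])*5).round())
for r,z in((34,0),(34,15)):
    print(((projn('side',circ(465.3,355,r,z))-[300,270])*5).max(0))
E
```

```text
0 -11 [423. 436.]
0 0 [391. 443.]
0 11 [358. 451.]
5 -11 [424. 425.]
5 0 [392. 432.]
5 11 [359. 441.]
10 -11 [426. 414.]
10 0 [393. 422.]
10 11 [361. 429.]
15 -11 [427. 403.]
15 0 [394. 411.]
15 11 [362. 418.]
[454.5 448. ]
[459.  415.5]
```

Call:
step_arm([
  [0,0,0,0,0,0],
  [0,0,0,0,0,0],
  [0,0,0,0,0,0],
  [0,0,0.35,0,0,0],
  [0,0,0.35,0,0,0],
  [0,0,0.35,0,0,0],
], jaw=95)

```text
t: 5.65
ee_pos: [464.8, 355.3, 5.4]
ee_rot: [[-0.955, -0.297, 0.0], [-0.297, 0.955, 0.0], [-0.0, 0.0, -1.0]]
contact_force: [-0.3, -0.1, -0.1]
finger_gap: 80.8
grip_force: 0.0
```

Call:
step_arm([
  [0,0,0,0,0,0],
  [0,0,0,0,0,0],
  [0,0,0,0,0,0],
  [0,0,0,0,0,0],
  [0,0,0,0,0,0],
  [0,0,0,0,0,0],
], jaw=70, grip_force=25)

```text
t: 6.25
ee_pos: [464.7, 355.3, 5.6]
ee_rot: [[-0.955, -0.297, 0.0], [-0.297, 0.955, 0.0], [-0.0, -0.0, -1.0]]
contact_force: [-1.2, -0.4, 6.4]
finger_gap: 64.6
grip_force: 27.0
```

```bash
python3 - <<'E'
from h import *
im=shot('side','s3'); cv2.imwrite('pics/c5.png',cv2.resize(im[270:390,300:440,::-1],(700,600),interpolation=2))
s=manip.observe();print(np.round(s['ee_pos'],1),s['finger_gap'],s['contact_force'])
E
```

```text
[464.7 355.2   5.6] 65.0032246216342 [-0.84641939 -1.29799901  5.65229344]
```

View pics/c5.png

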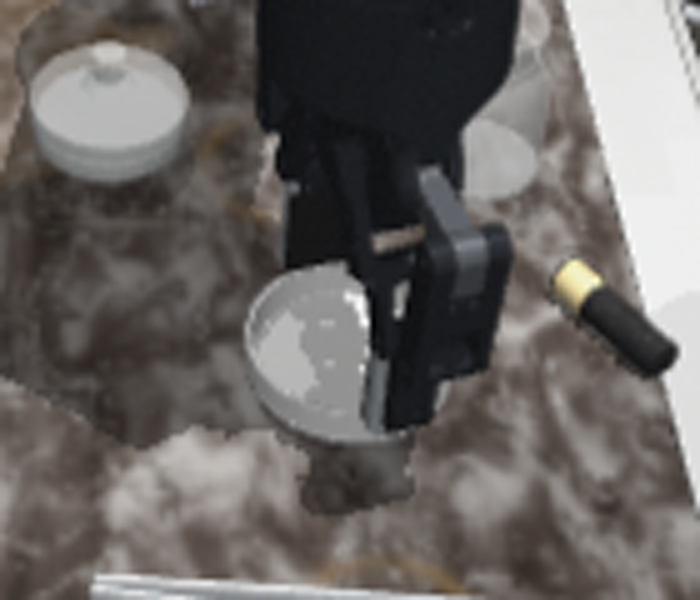

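Call:
step_arm([
  [0,0,2,0,0,0],
  [0,0,5,0,0,0],
  [0,-1,8,0,0,0],
  [0.2,-4,8.5,0,0,0],
  [0.4,-8,8.5,0,0,0],
  [0.6,-12,8.5,0,0,0],
  [0.8,-16,8.5,0,0,0],
  [1.0,-20,8.5,0,0,0],
  [1.2,-23.5,8.5,0,0,0],
  [1.25,-25.3,8.5,0,0,0],
  [1.25,-25.3,6,0,0,0],
  [1.25,-25.3,4,0,0,0],
])

```text
t: 7.5
ee_pos: [477.6, 101.1, 44.8]
ee_rot: [[-0.956, -0.294, 0.001], [-0.294, 0.956, 0.0], [-0.001, -0.0, -1.0]]
contact_force: [0.3, -0.3, -1.1]
finger_gap: 65.0
grip_force: 28.3
```

Call:
step_arm([
  [0,0,0,0,0,0],
  [0,0,0,0,0,0],
  [0,0,0,0,0,0],
])

```text
t: 7.8
ee_pos: [477.6, 102.7, 46.0]
ee_rot: [[-0.955, -0.297, 0.001], [-0.297, 0.955, 0.0], [-0.001, 0.0, -1.0]]
contact_force: [0.7, -0.2, -0.4]
finger_gap: 64.7
grip_force: 28.3
```

```bash
python3 - <<'E'
from h import *
im=shot('side','s3'); cv2.imwrite('pics/c6.png',cv2.resize(im[180:300,290:430,::-1],(700,600),interpolation=2))
s=manip.observe();print(np.round(s['ee_pos'],1),s['finger_gap'],s['contact_force'])
p=s['ee_pos']
for z in(40,45,50): print(((projn('side',circ(p[0],p[1],34,z))-[290,180])*5).max(0),((projn('side',circ(p[0],p[1],34,z))-[290,180])*5).min(0))
E
```

```text
[477.8 102.7  46.1] 64.99789862073088 [ 1.13682215 -0.03218708 -0.35986862]
[405.5 331. ] [238. 237.]
[406.5 320.5] [238.5 227. ]
[407. 310.] [238.5 217. ]
```

View pics/c6.png

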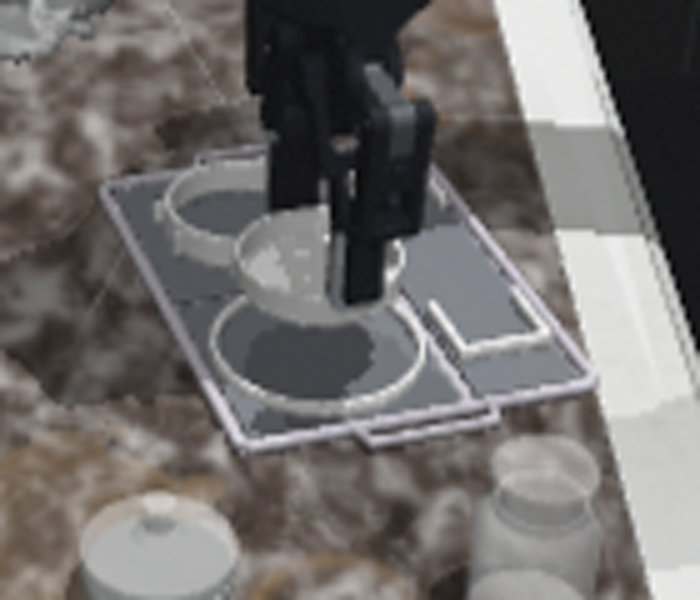

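Call:
step_arm([
  [0,0,-1.5,0,0,0],
  [0,0,-2.6,0,0,0],
  [0,0,-3.1,0,0,0],
  [0,0,-3.4,0,0,0],
  [0,0,-3.4,0,0,0],
  [0,0,-3.4,0,0,0],
])

```text
t: 8.45
ee_pos: [477.1, 102.3, 11.6]
ee_rot: [[-0.955, -0.297, 0.0], [-0.297, 0.955, -0.0], [0.0, -0.0, -1.0]]
contact_force: [-1.2, 0.0, 2.3]
finger_gap: 64.9
grip_force: 28.7
```

Call:
step_arm([
  [0,0,0,0,0,0],
  [0,0,0,0,0,0],
  [0,0,0,0,0,0],
], jaw=90)

```text
t: 8.75
ee_pos: [477.4, 102.3, 11.3]
ee_rot: [[-0.955, -0.297, 0.0], [-0.297, 0.955, 0.0], [-0.0, 0.0, -1.0]]
contact_force: [0.1, 0.1, 0.2]
finger_gap: 76.9
grip_force: 0.0
```

Call:
step_arm([
  [0,0,3,0,0,0],
  [0,0,7,0,0,0],
  [-1,3,11,0,0,0],
  [-3,7,13,0,0,0],
  [-5,11,13,0,0,0],
  [-6,15,13,0,0,0],
  [-7,19,13,0,0,0],
  [-7,22,13,0,0,0],
  [-7,22,13,0,0,0],
], jaw=100)

```text
t: 9.65
ee_pos: [405.9, 327.5, 141.6]
ee_rot: [[-0.953, -0.302, 0.0], [-0.302, 0.953, 0.004], [-0.002, 0.004, -1.0]]
contact_force: [0.5, -0.2, 0.0]
finger_gap: 85.3
grip_force: 0.0
```

```bash
cat > loc2.py <<'E'
from h import *
import sys
shot('top','t1');shot('side','s1')
for n,x,y,z in [('dish',477,102,6),('filter_holder',541,251,0)]:
    for k in range(2): find(n,(x,y),z=z)
print(np.round(manip.observe()['ee_pos'],1))
i=cv2.imread('pics/t1.png');cv2.imwrite('pics/c7.png',cv2.resize(i[220:340,180:400],(800,436),interpolation=2))
E
python3 loc2.py
```

```text
dish ['top'] [476.5 103.7] 0.042
dish ['side'] [478.9  98.5] 0.064
dish ['top', 'side'] [477.7 103. ] 0.099
dish ['top'] [476.5 103.7] 0.042
dish ['side'] [478.9  98.5] 0.064
dish ['top', 'side'] [477.7 103. ] 0.099
filter_holder ['top'] [541.6 251.9] 0.116
filter_holder ['side'] [541. 251.] 1.0
filter_holder ['top', 'side'] [541.6 251.9] 0.558
filter_holder ['top'] [541.6 251.9] 0.116
filter_holder ['side'] [541. 251.] 1.0
filter_holder ['top', 'side'] [541.6 251.9] 0.558
[407.5 321.6 141.3]
```

View pics/c7.png

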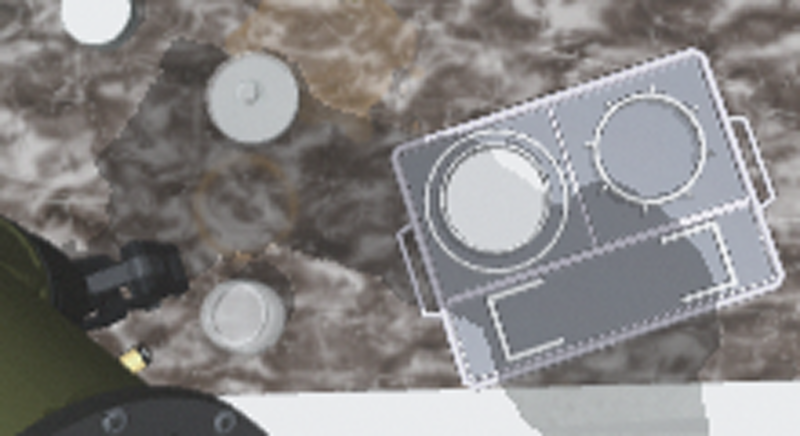

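Call:
step_arm([
  [3,-1.6,0,0,0,0],
  [7,-3.7,0,0,0,0],
  [11,-5.8,0,0,0,0],
  [13.4,-7.1,-2,0,0,0],
  [13.4,-7.1,-5,0,0,0],
  [13.4,-7.1,-8,0,0,0],
  [13.4,-7.1,-10.5,0,0,0],
  [13.4,-7.1,-12,0,0,0],
  [13.4,-7.1,-12.7,0,0,0],
  [13.4,-7.1,-12.7,0,0,0],
  [13.4,-7.1,-12.7,0,0,0],
])

```text
t: 11.25
ee_pos: [541.6, 251.5, 15.0]
ee_rot: [[-0.955, -0.297, 0.001], [-0.297, 0.955, 0.0], [-0.001, 0.0, -1.0]]
contact_force: [0.3, 0.7, 0.3]
finger_gap: 85.7
grip_force: 0.0
```

Call:
step_arm([
  [0,0,0,0,0,0],
  [0,0,0,0,0,0],
  [0,0,0,0,0,0],
  [0,0,0,0,0,0],
  [0,0,0,0,0,0],
  [0,0,0,0,0,0],
], jaw=55, grip_force=20)

```text
t: 11.85
ee_pos: [541.7, 251.4, 15.3]
ee_rot: [[-0.955, -0.297, 0.001], [-0.297, 0.955, 0.0], [-0.002, -0.0, -1.0]]
contact_force: [-1.4, -0.7, 6.3]
finger_gap: 56.3
grip_force: 20.7
```

Call:
step_arm([
  [0,0,0,0,0,0],
  [0,0,0,0,0,0],
  [0,0,0,0,0,0],
  [0,0,0,0,0,0],
  [0,0,0,0,0,-0.15],
  [0,0,0,0,0,-0.3],
  [0,0,0,0,0,-0.45],
  [0,0,0,0,0,-0.6],
  [0,0,0,0,0,-0.75],
  [0,0,0,0,0,-0.785],
  [0,0,0,0,0,-0.785],
], jaw=100)

```text
t: 12.95
ee_pos: [541.1, 251.4, 14.2]
ee_rot: [[-0.887, 0.463, -0.0], [0.463, 0.887, -0.0], [-0.0, -0.0, -1.0]]
contact_force: [0.8, 0.2, 0.1]
finger_gap: 85.5
grip_force: 0.0
```

Call:
step_arm([
  [0,0,0,0,0,-0.15],
  [0,0,0,0,0,-0.3],
  [0,0,0,0,0,-0.45],
  [0,0,0,0,0,-0.6],
  [0,0,0,0,0,-0.75],
  [0,0,0,0,0,-0.786],
  [0,0,0,0,0,-0.786],
  [0,0,0,0,0,-0.786],
])

```text
t: 13.75
ee_pos: [541.1, 251.2, 14.2]
ee_rot: [[-0.301, 0.954, -0.0], [0.954, 0.301, -0.0], [0.0, -0.0, -1.0]]
contact_force: [-0.8, -0.1, -0.1]
finger_gap: 85.3
grip_force: 0.0
```

Call:
step_arm([
  [0,0,0,0,0,0],
  [0,0,0,0,0,0],
  [0,0,0,0,0,0],
  [0,0,0,0,0,0],
  [0,0,0,0,0,0],
  [0,0,0,0,0,0],
  [0,0,0,0,0,0],
], jaw=55, grip_force=25)

```text
t: 14.45
ee_pos: [541.3, 251.1, 14.5]
ee_rot: [[-0.296, 0.955, 0.0], [0.955, 0.296, -0.0], [-0.0, 0.0, -1.0]]
contact_force: [0.1, -1.2, 5.1]
finger_gap: 56.1
grip_force: 26.8
```

Call:
step_arm([
  [0,0,2,0,0,0],
  [0,0,4.5,0,0,0],
  [-0.9,-2,6,0,0,0],
  [-2.2,-5,6,0,0,0],
  [-3.5,-8,6,0,0,0],
  [-4.8,-11,6,0,0,0],
  [-5.8,-13.5,6,0,0,0],
  [-6.4,-14.9,5,0,0,0],
  [-6.4,-14.9,4,0,0,0],
  [-6.4,-14.9,3,0,0,0],
  [-6.4,-14.9,3,0,0,0],
  [-6.4,-14.9,3,0,0,0],
])

```text
t: 15.65
ee_pos: [477.3, 103.3, 43.8]
ee_rot: [[-0.298, 0.955, -0.001], [0.955, 0.298, 0.0], [0.0, -0.001, -1.0]]
contact_force: [0.4, 1.2, -1.3]
finger_gap: 56.4
grip_force: 26.9
```

```bash
python3 - <<'E'
from h import *
im=shot('side','s3'); cv2.imwrite('pics/c8.png',cv2.resize(im[180:300,290:430,::-1],(700,600),interpolation=2))
s=manip.observe();print(np.round(s['ee_pos'],1),s['finger_gap'],s['contact_force'])
E
```

```text
[477.5 103.2  44.1] 56.16180333815725 [-0.07094258 -0.24699461 -0.76777771]
```

View pics/c8.png

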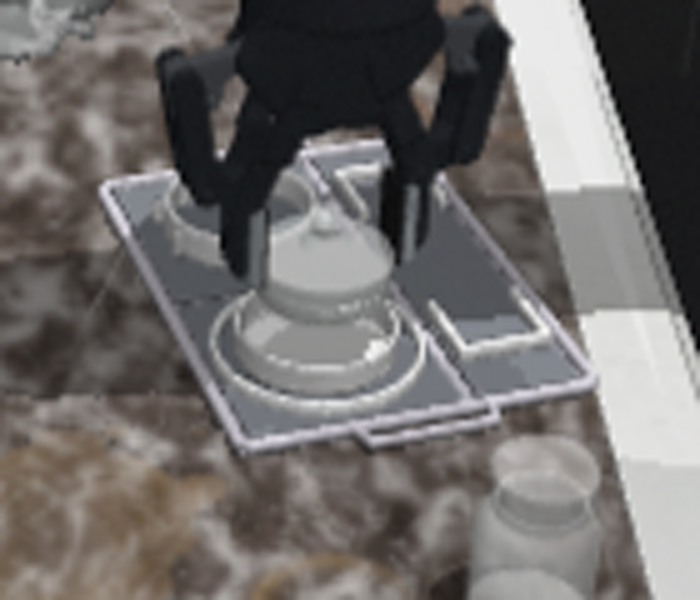

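Call:
step_arm([
  [0,-0.08,-0.6,0,0,0],
  [0,-0.08,-1.1,0,0,0],
  [0,-0.08,-1.5,0,0,0],
  [0,-0.08,-1.8,0,0,0],
  [0,-0.08,-1.8,0,0,0],
  [0,-0.08,-1.8,0,0,0],
])

```text
t: 16.3
ee_pos: [477.2, 101.4, 26.2]
ee_rot: [[-0.296, 0.955, -0.0], [0.955, 0.296, -0.0], [-0.0, -0.0, -1.0]]
contact_force: [0.7, -0.4, -0.3]
finger_gap: 56.3
grip_force: 26.9
```

Call:
step_arm([
  [0,0,-0.15,0,0,0],
  [0,0,-0.25,0,0,0],
  [0,0,-0.25,0,0,0],
  [0,0,-0.25,0,0,0],
])

```text
t: 16.7
ee_pos: [477.2, 101.4, 23.8]
ee_rot: [[-0.296, 0.955, -0.0], [0.955, 0.296, 0.0], [0.0, -0.0, -1.0]]
contact_force: [0.6, -0.3, -0.6]
finger_gap: 56.4
grip_force: 26.9
```

Call:
step_arm([
  [0,0.04,-0.06,0,0,0],
  [0,0.04,-0.1,0,0,0],
  [0,0.04,-0.1,0,0,0],
])

```text
t: 17.0
ee_pos: [477.3, 101.9, 23.0]
ee_rot: [[-0.297, 0.955, 0.0], [0.955, 0.297, 0.0], [0.0, 0.0, -1.0]]
contact_force: [-1.7, 0.0, 2.2]
finger_gap: 56.2
grip_force: 27.2
```

Call:
step_arm([
  [0,0,0,0,0,0],
  [0,0,0,0,0,0],
  [0,0,0,0,0,0],
  [0,0,0,0,0,0],
  [0,0,2.5,0,0,0],
  [0,0,6,0,0,0],
  [-2,4,10,0,0,0.15],
  [-3,8,13,0,0,0.3],
  [-4,12,13,0,0,0.45],
  [-5,16,13,0,0,0.6],
  [-6,20,13,0,0,0.75],
  [-7,22,13,0,0,0.785],
], jaw=100)

```text
t: 18.2
ee_pos: [406.0, 325.8, 153.0]
ee_rot: [[-0.889, 0.458, 0.0], [0.458, 0.889, 0.002], [0.001, 0.002, -1.0]]
contact_force: [-0.1, -0.8, 0.4]
finger_gap: 85.7
grip_force: 0.0
```

```bash
python3 - <<'E'
from h import *
a=shot('side','s4');b=shot('top','t4')
A=cv2.resize(a[180:300,290:430,::-1],(525,450),interpolation=2);B=cv2.resize(b[240:300,290:330,::-1],(270,405),interpolation=2)
C=np.zeros((450,795,3),np.uint8);C[:,:525]=A;C[:405,525:]=B;cv2.imwrite('pics/c9.png',C)
s=manip.observe();print(np.round(s['ee_pos'],1),np.round(s['ee_rot'],3)[:,1],s['joint_pos'])
find('sample_pot',(409,254))
E
```

```text
[405.  325.6 152.7] [0.46  0.888 0.001] [-0.61690768  0.42606989 -0.15145561  1.88921951  0.08150994  0.8316583
  0.2828727 ]
sample_pot ['top'] [409.5 253.2] 0.151
sample_pot ['side'] [411.3 252.8] 0.069
sample_pot ['top', 'side'] [410.7 253.2] 0.12
```

View pics/c9.png

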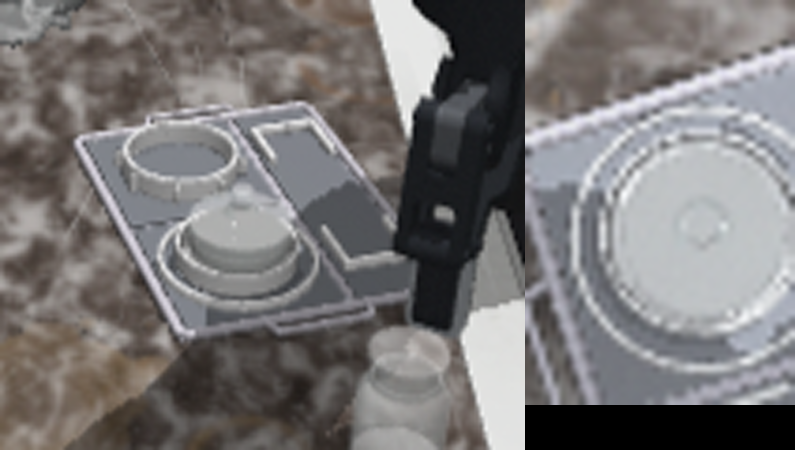

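Call:
step_arm([
  [0.1,-3,0,0,0,0],
  [0.3,-6,0,0,0,0],
  [0.3,-6.9,0,0,0,0],
  [0.3,-6.9,-2,0,0,0],
  [0.3,-6.9,-5,0,0,0],
  [0.3,-6.9,-8,0,0,0],
  [0.3,-6.9,-10.5,0,0,0],
  [0.3,-6.9,-12.2,0,0,0],
  [0.3,-6.9,-12.9,0,0,0],
  [0.3,-6.9,-12.9,0,0,0],
  [0.3,-6.9,-12.9,0,0,0],
])

```text
t: 19.5
ee_pos: [410.7, 252.7, 24.4]
ee_rot: [[-0.884, 0.467, 0.001], [0.467, 0.884, 0.0], [-0.001, 0.001, -1.0]]
contact_force: [-0.1, 0.2, 0.1]
finger_gap: 85.2
grip_force: 0.0
```

Call:
step_arm([
  [0,0,0,0,0,0],
  [0,0,0,0,0,0],
  [0,0,0,0,0,0],
  [0,0,0,0,0,0],
  [0,0,0,0,0,0],
  [0,0,0,0,0,0],
  [0,0,0,0,0,0],
  [0,0,0,0,0,0],
], jaw=40, grip_force=25)

```text
t: 20.3
ee_pos: [410.5, 253.1, 24.5]
ee_rot: [[-0.885, 0.466, 0.001], [0.466, 0.885, 0.001], [-0.001, 0.001, -1.0]]
contact_force: [-1.5, 0.4, 6.1]
finger_gap: 44.2
grip_force: 24.8
```

Call:
step_arm([
  [0,0,3,0,0,0],
  [0,0,7,0,0,0],
  [0.5,-2,10,0,0,0],
  [1.5,-5,10,0,0,0],
  [3,-9,10,0,0,0],
  [4.8,-13,10,0,0,0],
  [6.4,-17,10,0,0,0],
  [8,-21,10,0,0,0],
  [9.2,-23.7,10,0,0,0],
  [9.5,-24.45,8,0,0,0],
  [9.5,-24.45,5.5,0,0,0],
  [9.5,-24.45,4,0,0,0],
])

```text
t: 21.5
ee_pos: [504.7, 7.6, 62.6]
ee_rot: [[-0.884, 0.467, -0.001], [0.467, 0.884, -0.0], [0.001, -0.001, -1.0]]
contact_force: [0.6, 0.1, -0.0]
finger_gap: 44.2
grip_force: 26.0
```

Call:
step_arm([
  [0,0,0,0,0,0],
  [0,0,0,0,0,0],
  [0,0,0,0,0,0],
])

```text
t: 21.8
ee_pos: [505.8, 8.5, 64.7]
ee_rot: [[-0.885, 0.466, 0.001], [0.466, 0.885, 0.0], [-0.001, 0.001, -1.0]]
contact_force: [-0.0, 0.3, -0.9]
finger_gap: 44.3
grip_force: 26.0
```

```bash
python3 - <<'E'
from h import *
im=shot('side','s5'); cv2.imwrite('pics/c10.png',cv2.resize(im[150:270,290:430,::-1],(700,600),interpolation=2))
s=manip.observe();print(np.round(s['ee_pos'],1),s['finger_gap'],s['contact_force'])
E
```

```text
[505.8   8.5  64.8] 44.17556116484492 [-0.43193833 -1.11114977 -0.33420155]
```

View pics/c10.png

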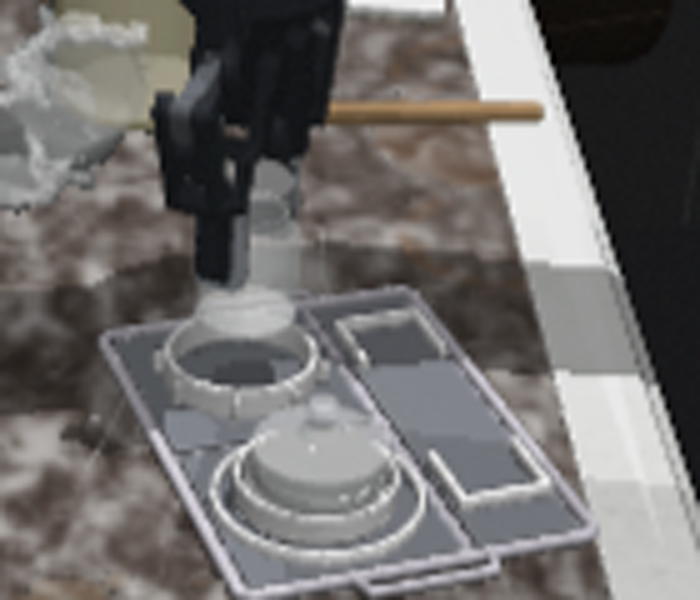

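Pot is held upright above the cup (pot base centre at ~(246,312) over the ring at ~(240,360)); lowering.

Call:
step_arm([
  [0,0,-1.2,0,0,0],
  [0,0,-2.2,0,0,0],
  [0,0,-2.9,0,0,0],
  [0,0,-3.35,0,0,0],
  [0,0,-3.35,0,0,0],
  [0,0,-3.35,0,0,0],
])

```text
t: 22.45
ee_pos: [505.1, 8.4, 29.9]
ee_rot: [[-0.885, 0.466, -0.001], [0.466, 0.885, -0.0], [0.0, -0.0, -1.0]]
contact_force: [-0.3, 0.4, -0.5]
finger_gap: 44.2
grip_force: 26.9
```

Call:
step_arm([
  [0,0,-0.06,0,0,0],
  [0,0,-0.12,0,0,0],
  [0,0,-0.12,0,0,0],
])

```text
t: 22.75
ee_pos: [505.1, 8.4, 29.6]
ee_rot: [[-0.885, 0.466, 0.0], [0.466, 0.885, -0.0], [-0.0, 0.0, -1.0]]
contact_force: [-1.6, 0.3, 9.3]
finger_gap: 44.2
grip_force: 27.8
```

Call:
step_arm([
  [0,0,0,0,0,0],
  [0,0,0,0,0,0],
  [0,0,0,0,0,0],
  [0,0,2.5,0,0,0],
  [0,0,6,0,0,0],
  [0,0,10,0,0,0],
  [0,3,12,0,0,0],
  [-0.3,7,12,0,0,0.1],
  [-0.5,11,12,0,0,0.2],
  [-0.7,15,12,0,0,0.3],
  [-0.9,19,12,0,0,0.398],
  [-1,23,12,0,0,0.398],
], jaw=75)

```text
t: 23.95
ee_pos: [494.8, 239.7, 148.9]
ee_rot: [[-0.996, 0.084, -0.0], [0.084, 0.996, -0.0], [0.0, -0.0, -1.0]]
contact_force: [-0.2, 0.4, 0.3]
finger_gap: 64.3
grip_force: 0.0
```

Call:
step_arm([
  [-0.1,4,0,0,0,0],
  [-0.2,8,0,0,0,0],
  [-0.3,12,0,0,0,0],
  [-0.5,16,0,0,0,0],
  [-0.7,20,0,0,0,0],
  [-0.7,21.5,-2,0,0,0],
  [-0.7,21.5,-5,0,0,0],
  [-0.7,21.5,-8,0,0,0],
  [-0.7,21.5,-8,0,0,0],
  [-0.7,21.5,-8,0,0,0],
], jaw=50)

```text
t: 24.95
ee_pos: [488.1, 453.2, 69.0]
ee_rot: [[-0.996, 0.087, -0.001], [0.087, 0.996, -0.001], [0.001, -0.001, -1.0]]
contact_force: [-0.1, -0.4, 0.1]
finger_gap: 42.4
grip_force: 0.0
```

```bash
python3 - <<'E'
from h import *
a=shot('side','s6')
A=cv2.resize(a[190:420,290:430,::-1],(365,600),interpolation=2);B=cv2.resize(a[340:420,300:420,::-1],(435,290),interpolation=2)
C=np.zeros((600,800,3),np.uint8);C[:,:365]=A;C[:290,365:]=B;cv2.imwrite('pics/c11.png',C)
s=manip.observe();print(np.round(s['ee_pos'],1),np.round(s['ee_rot'],3)[:,1],s['finger_gap'])
E
```

```text
[488.7 453.7  70.2] [0.087 0.996 0.001] 42.818535092188924
```

View pics/c11.png

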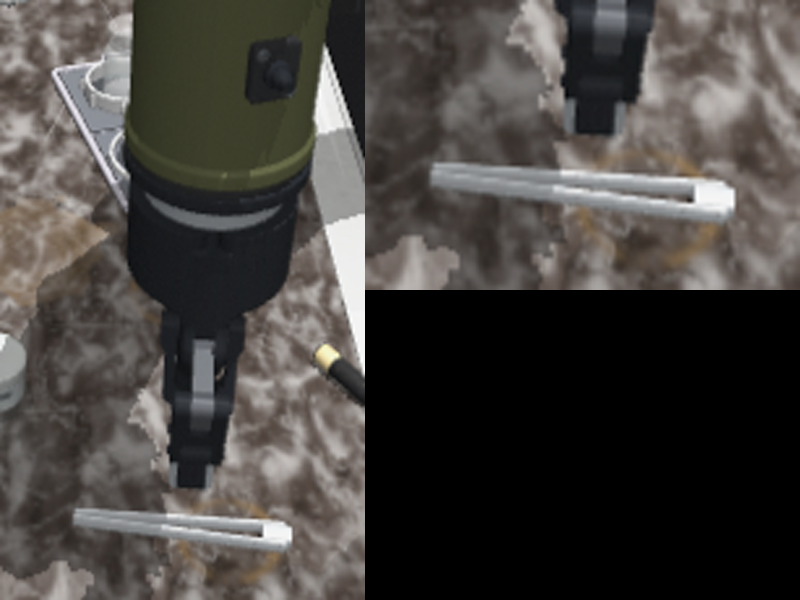

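Call:
step_arm([
  [0,0,-2.5,0,0,0],
  [0,0,-4.5,0,0,0],
  [0,0,-5.8,0,0,0],
  [0,0,-6.5,0,0,0],
  [0,0,-6.65,0,0,0],
  [0,0,-6.65,0,0,0],
])

```text
t: 25.6
ee_pos: [488.6, 453.7, 3.4]
ee_rot: [[-0.996, 0.087, 0.001], [0.087, 0.996, 0.001], [-0.001, 0.001, -1.0]]
contact_force: [0.3, 0.3, 0.8]
finger_gap: 42.8
grip_force: 0.0
```

Call:
step_arm([
  [0,0,0,0,0,0],
  [0,0,0,0,0,0],
  [0,0,0,0,0,0],
  [0,0,0,0,0,0],
  [0,0,0,0,0,0],
  [0,0,0,0,0,0],
], jaw=8, grip_force=30)

```text
t: 26.2
ee_pos: [488.5, 453.6, 3.4]
ee_rot: [[-0.996, 0.087, 0.001], [0.087, 0.996, 0.001], [-0.001, 0.001, -1.0]]
contact_force: [-1.1, -0.7, 5.4]
finger_gap: 9.4
grip_force: 29.6
```

Call:
step_arm([
  [0,0,3,0,0,0],
  [0,0,7,0,0,0],
  [0,-1,11,0,0,0],
  [-0.5,-4,12,0,0,-0.12],
  [-1.5,-7.5,12,0,0,-0.25],
  [-2.5,-11,12,0,0,-0.38],
  [-3.5,-14.5,12,0,0,-0.51],
  [-4.5,-18,12,0,0,-0.64],
  [-5.5,-21.5,12,0,0,-0.77],
  [-6.4,-25,12,0,0,-0.9],
  [-6.9,-28.5,12,0,0,-1.03],
  [-6.9,-32,12,0,0,-1.15],
])

```text
t: 27.4
ee_pos: [418.2, 132.2, 122.8]
ee_rot: [[-0.324, 0.946, -0.0], [0.946, 0.324, 0.0], [0.0, -0.0, -1.0]]
contact_force: [0.7, 0.2, 0.9]
finger_gap: 9.6
grip_force: 29.3
```

Call:
step_arm([
  [0,-3.5,0,0,0,-0.034],
  [0,-7,0,0,0,-0.034],
  [0,-10,0,0,0,-0.034],
  [0,-10,-2.5,0,0,-0.034],
  [0,-10,-5.5,0,0,-0.034],
  [0,-10,-8,0,0,-0.034],
  [0,-10,-8,0,0,-0.034],
  [0,-10,-8,0,0,-0.034],
  [0,-10,-8,0,0,-0.034],
])

```text
t: 28.3
ee_pos: [419.9, 33.5, 43.6]
ee_rot: [[-0.296, 0.955, 0.002], [0.955, 0.296, 0.0], [-0.0, 0.002, -1.0]]
contact_force: [-0.2, 0.3, -0.5]
finger_gap: 9.5
grip_force: 29.3
```

```bash
python3 - <<'E'
from h import *
a=shot('side','s7')
cv2.imwrite('pics/c12.png',cv2.resize(a[150:270,290:430,::-1],(700,600),interpolation=2))
s=manip.observe();print(np.round(s['ee_pos'],1),np.round(s['ee_rot'],3)[:,1],s['finger_gap'],s['grip_force'])
E
```

```text
[420.   33.5  43.7] [0.955 0.296 0.002] 9.728757576301012 29.337979569390882
```

View pics/c12.png

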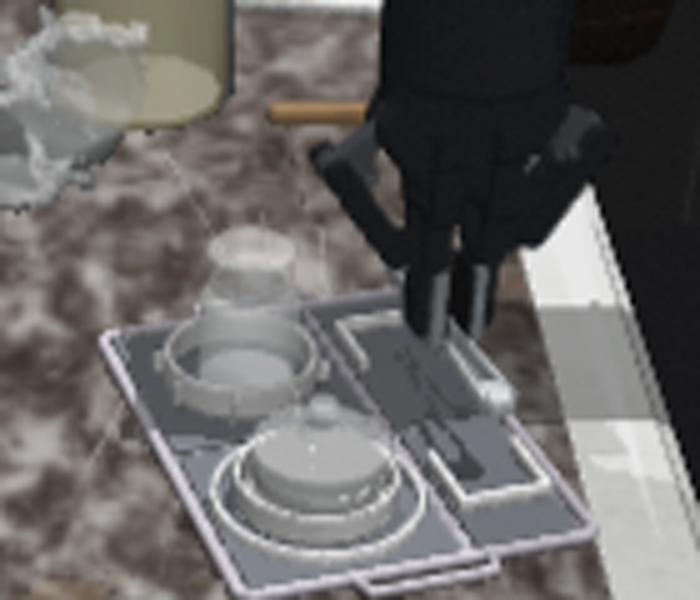

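Call:
step_arm([
  [0,0,-1.5,0,0,0],
  [0,0,-2.5,0,0,0],
  [0,0,-3.1,0,0,0],
  [0,0,-3.4,0,0,0],
  [0,0,-3.4,0,0,0],
  [0,0,-3.4,0,0,0],
])

```text
t: 28.95
ee_pos: [419.2, 33.3, 8.9]
ee_rot: [[-0.295, 0.955, 0.0], [0.955, 0.295, 0.0], [0.0, 0.0, -1.0]]
contact_force: [-0.9, -0.7, 4.3]
finger_gap: 9.4
grip_force: 30.5
```

Contact on the floor; release, retreat.

Call:
step_arm([
  [0,0,0,0,0,0],
  [0,0,0,0,0,0],
  [0,0,0,0,0,0],
  [0,0,0,0,0,0],
  [0,0,2,0,0,0],
  [0,0,5,0,0,0],
  [0,0,9,0,0,0],
  [0,3,12,0,0,0],
  [0,8,14,0,0,0],
  [0,13,14,0,0,0],
  [0,18,14,0,0,0],
  [0,22,14,0,0,0],
], jaw=35)

```text
t: 30.15
ee_pos: [418.7, 256.1, 149.0]
ee_rot: [[-0.296, 0.955, 0.001], [0.955, 0.296, 0.001], [0.001, 0.001, -1.0]]
contact_force: [1.1, -0.8, 0.2]
finger_gap: 29.8
grip_force: 0.0
```

```bash
python3 - <<'E'
from h import *
a=shot('side','s8');b=shot('top','t8')
C=np.zeros((420,800,3),np.uint8);C[:343,:400]=cv2.resize(a[160:280,290:430,::-1],(400,343),interpolation=2);C[:400,400:]=cv2.resize(b[230:330,280:380,::-1],(400,400),interpolation=2);cv2.imwrite('pics/c13.png',C)
s=manip.observe();print(np.round(s['ee_pos'],1),s['finger_gap'],s['contact_force'],s['t'])
E
```

```text
[418.1 260.5 148.5] 30.30788906137913 [-0.38621751 -0.01879841  0.08777015] 30.25
```

View pics/c13.png

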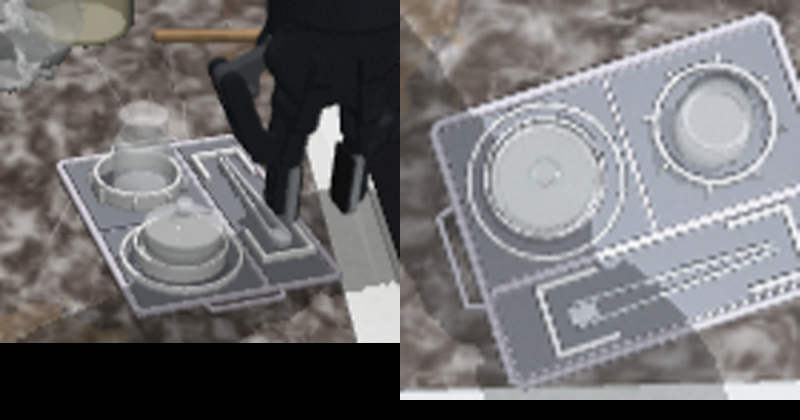

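All in place: the filter holder is in the dish (top crop ~(545,175)), the pot in the cup (~(713,120)) and the forceps inside the trough (~(680,285)).

```bash
python3 -c "
from station import manip
print(manip.sign_off())"
```

```text
the job is handed in; nothing more can be done
None
```

The filtration set is laid out and handed in at about 30 s: the larger dish is in the ringed seat with the filter holder upright inside it, the sample pot is in the cup and the forceps are in the trough. The arm did not go near the smaller dish, the tin or the stirrer.

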